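# Lay the large sample tube on the roller mixer and start it

## Robot

A 6-joint arm with a two-finger parallel gripper is mounted at the origin on the work surface. World frame = base frame: x ahead of the robot, y to its left, z up, the work surface at z = 0. Lengths are in m, angles in rad, forces in N, time in s.
With the tool pointing down it reaches from about 0.275 to 0.85 m from the base axis. Payload 5.2 kg.
Tool frame: the origin (TCP) lies on the front face of the gripper's body, between the roots of the fingers; the fingertips stand 73 mm ahead of it and the grasp point (between the pads) lies 54 mm ahead of it; z points along the fingers, y is the direction in which the jaws open and shut (so a half turn about z gives the same grasp; the last joint's range is limited). The gripper opens to 85 mm and grips with 20 to 120 N. Pads are 22 mm wide; open, the fingers measure 114 mm over their backs; the gripper's body (76 mm by 85 mm) begins 54 mm behind the grasp point. The pads swing forward as they close: fully open they stand 13 mm farther back than shut.
Start: joints at [-1.339, 0.259, 1.535, -0, 1.348, -0.203], TCP at [0.232, -0.499, 0.304] pointing down, gripper open.
Joint ranges: [-3.14, 3.14], [-0.91, 2.08], [0.19, 2.58], [-1.22, 4.36], [0.22, 2.71], [-3.12, 3.12]. Speed limits (rad/s): [2.57, 2.57, 3.14, 3.14, 3.14, 3.14].

## Interface

Orientations are given as a 3x3 rotation matrix whose columns are the frame's x, y, z axes.
In Python, from station import ctrl, optics, ticket gives the robot as it stands.
- The arm moves only by the tool apply_moves, never from a script. Its argument "rows" is a list of rows, each an object of numbers: "wx", "wy", "wz": the turn, a rotation vector about the tool's x, y, z each as a share of 120 degrees, from -1 to 1; "dx", "dy", "dz": the shift along the tool's x, y, z each as a share of 0.1 m, from -1 to 1; "fingers": the finger opening in mm, from 0 to 85.4. A call has 1 to 10 rows; each row is the pose to reach, as a shift and turn from the pose measured when the call began, along the tool's axes at that moment; what a row does not reach only later rows make up. A row lasts 1/10 s, in which the tool goes at most 50 mm and 8.59 degrees, less where a joint would pass 70% of its speed; a pose out of reach is approached as far as the arm can. A call with a number of a shift or a turn outside -1 to 1 is refused whole. A call with a gripper value outside its range is refused whole. The fingers move at their own pace and stop on an object; "force" is the grip in N (left out, the last holds). Time passes only in rows, so rows that repeat a pose let the fingers close. It gives the time, the measured TCP pose, the force and the opening at its end, in the units of the state.
- ctrl.get_state(): the state, without advancing time (a new reading comes with each control period).
- optics.snapshot(name): name is "scene" or "side" or "wrist"; returns (picture, depth): 480x640x3 uint8, red, green, blue; 480x640 float32, m along the optical axis (not along the pixel's ray), 0 where there is no reading.
- optics.get_calibration(name): a dict with "fov_y" (degrees; the focal length in pixels is half the picture's height over the tangent of half this angle, whatever the lens; pixels are square), "cx", "cy" (the principal point, pixels), "k1" (the pictures are not rectified: a ray, as slopes to the right and down, at radius r is drawn at 1 + k1 r^2 times it, then the intrinsics apply), "pose" (4x4, takes a point from camera to world coordinates); the wrist camera has in their place "hand_eye" (4x4, takes a point from camera to tool coordinates, whose origin is the TCP and whose axes are the flange's). Camera axes: x right, y down, z forward; pixel columns grow to the right and rows downward; lengths in m; the calibration is good to about 2 mm. A picture is of the moment at which its call begins: read the wrist's pose just before it. get_calibration takes no time and is no camera call.
- ticket.sign_off(): hands the job in, once; it reports no verdict.
The state is a dict: "time_s": time; "joint_pos": joint angles; "qd": joint speeds; "tau": joint torques, N m; "tcp_pos": TCP position; "tool_rot": TCP orientation; "wrist_force": force on the tool from outside, world axes, zero at the start; "ft_torque": the same for the moment, N m; "width": finger opening in m.
Only numpy, scipy, OpenCV 4.12 (cv2) and the standard library are available. Lean on these libraries where they do the work, as an engineer would, in place of code of your own. Each camera call takes 0.05 s, during which the arm holds its last target. There are 200 camera calls.

## Task

Take the thick sample tube out of the three-notch cradle without letting it roll away, and lay it in the groove between the two rollers of the tube mixer, midway along them, setting it down gently (not dropping it) and letting go. Then start the mixer by pushing its lever switch all the way over to the other side. Leave the two thin tubes lying in the cradle and do not disturb the tip box or the bottle.

Things in the scene. Friction and masses are not known exactly. Their poses are not given: they have to be found in the camera images.
- tube_center (a point): Centre of the loose, rigid thick tube (60 to 120 g) lying level in one of the cradle's notches (which one varies): on its axis, midway along its straight pale part, 30 mm in diameter and 124 mm long. x along the tube: cap (35 mm diameter) from 62 to 82 mm at +x, conical tip 14 mm long at -x. Free to roll. Grip it across the 30 mm, from above, within 20 mm of this point, between the cradle's plates.
- thin_a_center (a point): Centre of a thin tube, to be left alone: same shape and materials, 16 mm in diameter, 140 mm long over all, loose in another notch of the cradle. Point on its axis, x along the tube towards the cap.
- thin_b_center (a point): Centre of the other thin tube, to be left alone: as the first.
- cradle: Grey tube cradle, fixed. Origin at the centre of its underside; base 110 (x) x 200 (y) x 10 mm. Two upright plates 8 mm thick at x = -36 and +36 mm, 64 mm open between them; each has three shallow V notches (30 degree slopes, bottom 42 mm and rims 54 mm above the bench) at y = -64, 0, +64 mm. Tubes lie along x, the thick one's axis 59 mm and the thin ones' 51 mm above the bench.
- mixer_seat (a point): Where the thick tube's centre should come to lie: the axis of a 30 mm tube resting in the groove between the two rollers, midway along them, 82 mm above the bench. x along the rollers, y across, z up; the tube's cap may be at either end.
- mixer: Tube mixer, fixed; axes as mixer_seat, origin under its centre. White box 200 (x) x 180 (y) x 35 mm high. Groove at y = -35 mm. Two rollers: 9 mm shafts along x, 38 mm apart, 60 mm above the bench, each with two black wheels (28 mm diameter, x = 28 to 44 mm either side of the middle) that carry the tube; between the wheels fingers have 56 mm. Bearing plates lie below the tube. Rollers do not turn.
- mixer_switch (a joint): Angle of the mixer's lever switch, rad: 0 (off) leans to the mixer's -x, upright at 0.5, 1.0 (fully on) leans to its +x. Starts near 0, stays where it is left; about 1.5 N at the knob moves it. Pivot along y, at x = 0, y = +58 mm of the mixer, 57 mm above the bench (93 mm to +y of mixer_seat).
- mixer_switch_tip (a point): Centre of the black ball knob, 26 mm in diameter, at the lever's end, 50 mm from the pivot: 101 mm above the bench when off or on, 107 mm when upright. The rod is 10 mm thick and stands on a grey block 70 (x) x 50 (y) mm, top 60 mm above the bench, with a pivot drum in it reaching 70 mm.
- tip_box: Blue pipette-tip box, 118 x 80 x 47 mm, loose on the bench, to be left alone. Origin at the centre of its underside.
- bottle: White bottle with a blue cap, 60 mm in diameter, 130 mm tall, loose, standing beyond the work, to be left alone. Origin at the centre of its underside.
There are look-alikes about, which are no part of the job. What is shaped like the part that bears tube_center but green or turquoise is not meant.

How it is judged:
By the outcome, as a careful person would: the job done as asked, in the order asked, and still so for the second after the job is handed in, with the robot touching nothing.
It also fails if it takes over 54 s, if anything falls off the work surface, if the arm or the gripper's body presses on something with over 40 N, if the wrist force passes 120 N, or if a joint passes its speed limit or range.

## Working session

There is one attempt and no reset: what is moved stays moved. The work goes in short steps, Python scripts to look and compute and a tool call to move; the robot and the scene stay as the last step left them, time stands still between calls to the robot, and variables do not carry over. Pictures are saved under pics/ and viewed, about 8 in all and at most 12, crops included, and the job is handed in when it is done.

Besides the shell and the picture viewer there is one more tool, called after "Request:" as name([rows], argument=value, ...), one row to a line, values as JSON. apply_moves: Moves the arm, as the interface text tells. Its arguments: {"type":"object","properties":{"rows":{"type":"array"},"force":{"type":"number"}},"required":["rows"]}

```bash
mkdir -p pics; cat > h.py <<'E'
import numpy as np, cv2, pickle
from station import ctrl, optics, ticket
def snap(n,save):
    s=ctrl.get_state(); p,d=optics.snapshot(n); c=optics.get_calibration(n)
    if 'pose' in c: T=np.array(c['pose'])
    else:
        W=np.eye(4);W[:3,:3]=s['tool_rot'];W[:3,3]=s['tcp_pos'];T=W@np.array(c['hand_eye'])
    pickle.dump((p,d,c,T),open(save+'.pkl','wb')); cv2.imwrite('pics/'+save+'.png',p[:,:,::-1]); return p,d,c,T
def load(s): return pickle.load(open(s+'.pkl','rb'))
def ray(v,u,w):
    p,d,c,T=v; f=240/np.tan(np.radians(c['fov_y'])/2)
    K=np.array([[f,0,c['cx']],[0,f,c['cy']],[0,0,1.]])
    q=cv2.undistortPoints(np.array([[[u,w]]],float),K,np.array([c['k1'],0,0,0,0.]),None)
    # exact inverse of 1+k1 r^2
    return np.array([*cv2.undistortPoints(np.array([[[u,w]]],float),K,np.array([c['k1'],0,0,0.])).ravel(),1.])
def P(v,u,w,r=2):
    d=v[1][int(w)-r:int(w)+r+1,int(u)-r:int(u)+r+1]; z=np.median(d[d>0]) if (d>0).any() else np.nan
    return (v[3]@np.append(ray(v,u,w)*z,1))[:3]
def onz(v,u,w,z):
    o=v[3][:3,3]; r=v[3][:3,:3]@ray(v,u,w); return o+r*(z-o[2])/r[2]
def cloud(v):
    p,d,c,T=v; f=240/np.tan(np.radians(c['fov_y'])/2); K=np.array([[f,0,c['cx']],[0,f,c['cy']],[0,0,1.]])
    g=np.stack(np.meshgrid(np.arange(640.),np.arange(480.)),-1).reshape(-1,1,2)
    q=cv2.undistortPoints(g,K,np.array([c['k1'],0,0,0.])).reshape(480,640,2)
    X=np.concatenate([q*d[...,None],d[...,None]],-1)@T[:3,:3].T+T[:3,3]; X[d==0]=np.nan; return X
E
python3 - <<'E'
from h import *
for n in ['scene','side','wrist']:
    v=snap(n,n+'0'); print(n,{k:v[2][k] for k in('fov_y','k1','cx','cy')},v[3].round(3).tolist())
s=ctrl.get_state();print(s['time_s'],s['tool_rot'],s['wrist_force'])
E
```

```text
scene {'fov_y': 44.7289124003192, 'k1': -0.07765420662730396, 'cx': 321.63793510210024, 'cy': 237.34258805511016} [[-0.516, 0.711, -0.478, 1.183], [0.857, 0.421, -0.298, 0.44], [-0.011, -0.563, -0.827, 1.165], [0.0, 0.0, 0.0, 1.0]]
side {'fov_y': 53.04005140580328, 'k1': -0.09078604172899979, 'cx': 325.78353126177393, 'cy': 233.4403476347287} [[-0.876, -0.244, 0.416, 0.129], [-0.482, 0.466, -0.742, 0.844], [-0.013, -0.85, -0.526, 0.638], [0.0, 0.0, 0.0, 1.0]]
wrist {'fov_y': 68.0755314969831, 'k1': -0.010420923488541373, 'cx': 321.3038955780215, 'cy': 237.8751872228615} [[0.423, -0.86, -0.285, 0.305], [-0.906, -0.402, -0.132, -0.464], [-0.001, 0.314, -0.949, 0.372], [0.0, 0.0, 0.0, 1.0]]
0.15 [[ 9.06964125e-01  4.21207744e-01 -3.35871160e-04]
 [ 4.21207789e-01 -9.06963126e-01  1.37353328e-03]
 [ 2.73920099e-04 -1.38721696e-03 -9.99999000e-01]] [ 0.00649989  0.18507251 -0.28944605]
```

View pics/scene0.png

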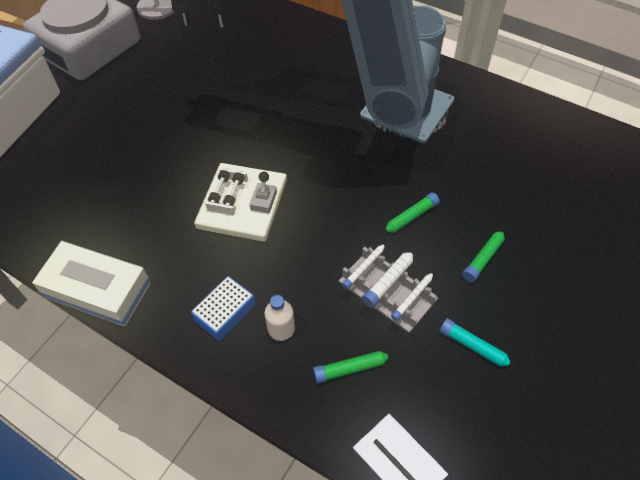

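View pics/side0.png

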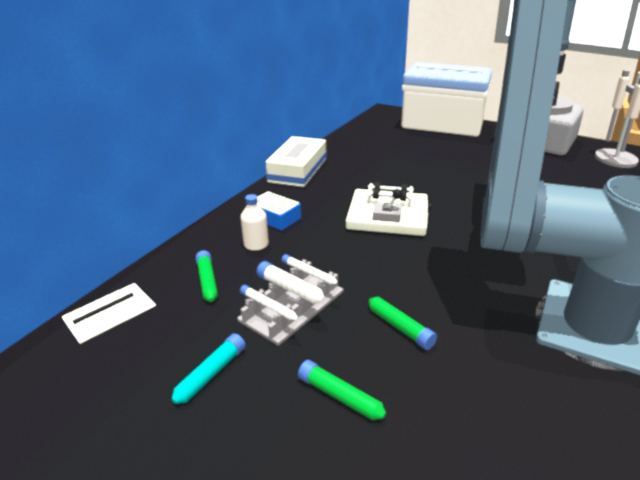

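Scene view: the thick pale tube lies in the middle notch at (390,278), with its cap at (375,293). The thin tubes are at (365,266) and (412,296). Green lookalikes are at (412,213), (484,256) and (350,366), and a turquoise one at (475,343); all four lie on the bench. Only the pale tube in the cradle fits the description. The mixer is at (240,200) with its knob at (264,177). I'll confirm with enlarged crops.

```bash
python3 - <<'E'
from h import *
a=load('scene0');b=load('side0')
ca=cv2.resize(a[0][235:335,330:450],None,fx=5,fy=5,interpolation=2)[:,:,::-1]
cb=cv2.resize(a[0][155:245,190:295],None,fx=5,fy=5,interpolation=2)[:,:,::-1]
cv2.imwrite('pics/cropA.png',ca);cv2.imwrite('pics/cropB.png',cb)
for n,v,l in(('scene',a,[(390,278),(375,293),(406,261),(365,266),(412,296),(264,177),(240,200),(205,232),(266,238),(285,175),(221,165)]),('side',b,[(295,283),(263,269),(318,297),(310,270),(270,302)])):
    for u in l: print(n,u,P(v,*u,1).round(3))
E
```

```text
scene (390, 278) [0.568 0.228 0.073]
scene (375, 293) [0.618 0.218 0.074]
scene (406, 261) [0.51  0.238 0.07 ]
scene (365, 266) [0.56  0.163 0.057]
scene (412, 296) [0.576 0.287 0.06 ]
scene (264, 177) [ 0.495 -0.147  0.109]
scene (240, 200) [ 0.538 -0.197  0.036]
scene (205, 232) [ 0.642 -0.234 -0.001]
scene (266, 238) [ 0.589 -0.088  0.016]
scene (285, 175) [ 0.412 -0.148  0.031]
scene (221, 165) [ 0.469 -0.307  0.035]
side (295, 283) [0.541 0.233 0.073]
side (263, 269) [0.622 0.224 0.073]
side (318, 297) [0.485 0.242 0.067]
side (310, 270) [0.548 0.165 0.058]
side (270, 302) [0.561 0.291 0.061]
```

View pics/cropA.png

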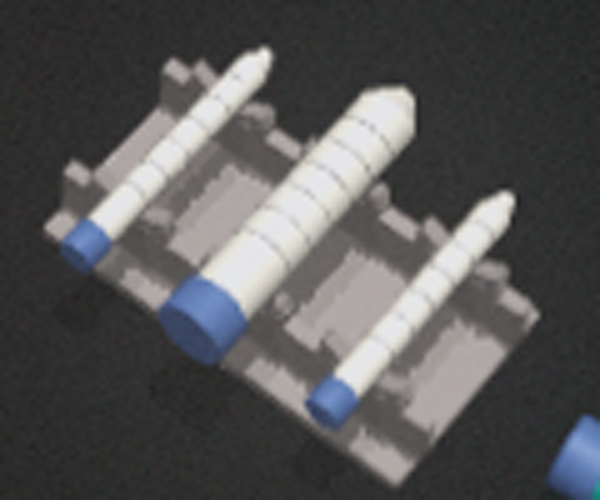

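View pics/cropB.png

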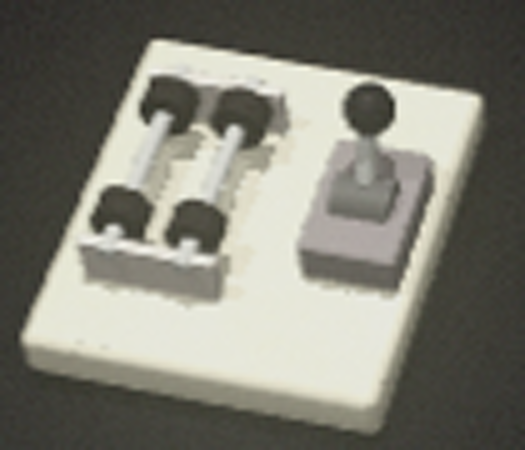

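The crops confirm the pale thick tube in the middle notch, with its cap towards world +x. The mixer has four wheels on the left and a lever leaning towards the robot, which is its -x. Next I fit poses from both clouds.

```bash
cat >> h.py <<'E'
def yawrot(deg):  # tool down, tool x axis at yaw
    a=np.radians(deg);return np.array([[np.cos(a),np.sin(a),0],[np.sin(a),-np.cos(a),0],[0,0,-1.]])
E
python3 - <<'E'
from h import *
for n in('scene0','side0'):
    v=load(n);X=cloud(v);I=v[0].astype(int);br=I.min(-1)
    hsv=cv2.cvtColor(v[0],cv2.COLOR_RGB2HSV)
    ax=np.array([.982,-.19]) 
    # thick tube
    c=np.array([.555,.23]);r=X[...,:2]-c
    blue=(hsv[...,1]>100)
    for it in range(3):
        nrm=np.array([-ax[1],ax[0]])
        s=r@ax;t=r@nrm
        m=(abs(t)<.02)&(abs(s)<.11)&(X[...,2]>.06)&(X[...,2]<.085)
        body=m&~blue&(abs(s)<.055)
        from scipy.optimize import least_squares
        Q=X[body]
        f=lambda p:np.hypot((Q[:,1]-p[0]-p[1]*(Q[:,0]-.555)),(Q[:,2]-p[2]))-.015
        p=least_squares(f,[.23,-.19,.059],loss='soft_l1',f_scale=.002).x
        ax=np.array([1,p[1]])/np.hypot(1,p[1])
        c=np.array([.555,p[0]]);r=X[...,:2]-c
    s=r@ax; t=r@np.array([-ax[1],ax[0]])
    m=(abs(t)<.02)&(abs(s)<.13)&(X[...,2]>.045)&(X[...,2]<.09)
    sb=s[m&blue];sw=s[m&~blue]
    print(n,'tube p',p.round(4),'yaw',np.degrees(np.arctan(p[1])).round(2),'blue',np.percentile(sb,[1,50,99]).round(3),'white',np.percentile(sw,[1,99]).round(3))
    for e in(np.percentile(sb,1)-.062,np.percentile(sb,99)-.082,np.percentile(sw,1)+.076): print('  centre',(c+e*ax).round(4))
    # mixer top
    m=(abs(X[...,2]-.035)<.006)&(br>110)&(X[...,1]<-.02)&(X[...,1]>-.36)&(X[...,0]>.3)&(X[...,0]<.75)
    _,lab,st,_=cv2.connectedComponentsWithStats(m.astype(np.uint8));k=1+st[1:,4].argmax()
    R=cv2.minAreaRect((X[lab==k][:,:2]*1000).astype(np.float32));print('  mixer',R)
    # dark wheels
    m=(X[...,2]>.06)&(X[...,2]<.079)&(I.max(-1)<70)&(X[...,1]<-.02)&(X[...,1]>-.36)&(X[...,0]>.3)&(X[...,0]<.75)
    nn,lab,st,_=cv2.connectedComponentsWithStats(m.astype(np.uint8))
    for k in range(1,nn):
        if st[k,4]>15: print('  dark',st[k,4],np.median(X[lab==k],0).round(3))
    m=(X[...,2]>.09)&(X[...,2]<.12)&(X[...,1]<-.02)&(X[...,1]>-.36)&(X[...,0]>.3)&(X[...,0]<.75)
    print('  knob',np.median(X[m],0).round(3),m.sum())
E
```

```text
scene0 tube p [ 0.2243 -0.1626  0.059 ] yaw -9.23 blue [0.065 0.076 0.085] white [-0.068  0.084]
  centre [0.5577 0.2238]
  centre [0.5577 0.2238]
  centre [0.5631 0.2229]
  mixer ((528.6954345703125, -199.66061401367188), (205.62542724609375, 179.1372528076172), 18.17580223083496)
  dark 31 [ 0.516 -0.255  0.067]
  dark 22 [ 0.506 -0.225  0.066]
  dark 19 [ 0.586 -0.237  0.068]
  knob [ 0.495 -0.15   0.109] 101
side0 tube p [ 0.2242 -0.1684  0.0604] yaw -9.56 blue [0.063 0.072 0.083] white [-0.075  0.063]
  centre [0.5556 0.2241]
  centre [0.5556 0.2241]
  centre [0.5564 0.2239]
  mixer ((524.009033203125, -198.57830810546875), (205.1515350341797, 181.63177490234375), 18.936426162719727)
  dark 32 [ 0.574 -0.235  0.073]
  dark 49 [ 0.502 -0.25   0.071]
  dark 17 [ 0.562 -0.195  0.065]
  knob [ 0.486 -0.146  0.107] 94
```

Request:
apply_moves([
  {"dx":0.45,"dy":-0.2,"fingers":85},
  {"dx":0.9,"dy":-0.4,"fingers":70},
  {"dx":0.9,"dy":-0.4,"fingers":52},
])

```text
$.rows[0]: bad value
```

Request:
apply_moves([
  {"dx":0.45,"dy":-0.2},
  {"dx":0.9,"dy":-0.4},
  {"dx":0.9,"dy":-0.4},
])

```text
$.rows[0]: bad value
```

Request:
apply_moves([
  {"dx":0.45,"dy":-0.2},
  {"dx":0.9,"dy":-0.4},
  {"dx":0.9,"dy":-0.4},
])

```text
$.rows[0]: bad value
```

Request:
apply_moves([
  {"dx":0.4,"dy":-0.2},
  {"dx":0.7,"dy":-0.4,"wz":0.053},
  {"dx":0.7,"dy":-0.4,"wz":0.053},
  {"dx":0.7,"dy":-0.4,"wz":0.053},
  {"dx":0.7,"dy":-0.4,"wz":0.053},
])

```text
$.rows[0]: bad value
```

Request:
apply_moves([
  {"wx":0,"wy":0,"wz":0,"dx":0.45,"dy":-0.2,"dz":0,"fingers":52},
  {"wx":0,"wy":0,"wz":0,"dx":0.9,"dy":-0.4,"dz":0,"fingers":52},
  {"wx":0,"wy":0,"wz":0,"dx":0.9,"dy":-0.4,"dz":0,"fingers":52},
])

```text
time_s: 0.45
tcp_pos: [0.2991, -0.42, 0.3031]
tool_rot: [[0.905, 0.425, 0.001], [0.425, -0.905, 0.005], [0.003, -0.004, -1.0]]
wrist_force: [-0.5, -0.6, -1.0]
width: 0.0525
```

Request:
apply_moves([
  {"wx":0,"wy":0,"wz":0,"dx":0.45,"dy":-0.2,"dz":0,"fingers":52},
  {"wx":0,"wy":0,"wz":0,"dx":0.9,"dy":-0.4,"dz":0,"fingers":52},
  {"wx":0,"wy":0,"wz":0,"dx":0.9,"dy":-0.4,"dz":0,"fingers":52},
])

```text
time_s: 0.75
tcp_pos: [0.3659, -0.3417, 0.3034]
tool_rot: [[0.903, 0.43, 0.002], [0.43, -0.903, 0.007], [0.005, -0.005, -1.0]]
wrist_force: [0.1, -0.2, -0.7]
width: 0.0519
```

Request:
apply_moves([
  {"wx":0,"wy":0,"wz":0,"dx":0.45,"dy":-0.2,"dz":0,"fingers":52},
  {"wx":0,"wy":0,"wz":0,"dx":0.9,"dy":-0.4,"dz":0,"fingers":52},
  {"wx":0,"wy":0,"wz":0.053,"dx":0.9,"dy":-0.4,"dz":0,"fingers":52},
  {"wx":0,"wy":0,"wz":0.053,"dx":0.9,"dy":-0.4,"dz":0,"fingers":52},
  {"wx":0,"wy":0,"wz":0.053,"dx":0.9,"dy":-0.4,"dz":0,"fingers":52},
])

```text
time_s: 1.25
tcp_pos: [0.4296, -0.2677, 0.3039]
tool_rot: [[0.944, 0.329, 0.001], [0.329, -0.944, 0.006], [0.003, -0.006, -1.0]]
wrist_force: [0.0, 0.6, -0.6]
width: 0.0519
```

```bash
python3 - <<'E'
from h import *
v=snap('wrist','w1');print(v[3].round(3).tolist())
E
```

```text
[[0.331, -0.896, -0.296, 0.506], [-0.944, -0.316, -0.098, -0.241], [-0.005, 0.311, -0.95, 0.373], [0.0, 0.0, 0.0, 1.0]]
```

View pics/w1.png

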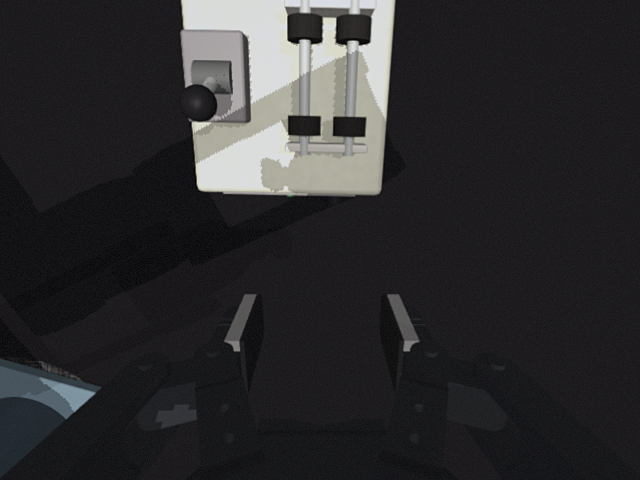

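```bash
python3 - <<'E'
from h import *
v=load('w1')
for u in[(305,60),(303.5,105),(353,60),(350,105)]: print('shaft',u,P(v,*u,1).round(4),onz(v,*u,.0645).round(4))
for u in[(305,25),(353,25),(304,125),(349,126)]: print('wheel',u,P(v,*u,2).round(4),onz(v,*u,.074).round(4))
print('boxedge L',onz(v,183,30,.035),onz(v,198,185,.035),'R',onz(v,394,10,.035),onz(v,381,185,.035))
X=cloud(v);I=v[0].astype(int)
m=(X[...,2]>.055)&(I.max(-1)<60)&(X[...,1]<-.17)&(X[...,0]>.43);m[200:]=0
n,lab,st,ce=cv2.connectedComponentsWithStats(m.astype(np.uint8))
for k in range(1,n):
    if st[k,4]>100:
        Q=X[lab==k];print(st[k],Q[:,2].max().round(4),np.median(Q,0).round(4)); 
m=(X[...,2]>.08)&(np.arange(480)[:,None]<200);Q=X[m];
f=lambda p:np.linalg.norm(Q-p,axis=1)-.013
from scipy.optimize import least_squares
print('knob',least_squares(f,Q.mean(0)-[0,0,.01],loss='soft_l1',f_scale=.002).x.round(4),len(Q))
E
```

```text
shaft (305, 60) [ 0.5448 -0.2123  0.0643] [ 0.5448 -0.2124  0.0645]
shaft (303.5, 105) [ 0.5127 -0.2218  0.0641] [ 0.5127 -0.2218  0.0645]
shaft (353, 60) [ 0.5573 -0.2481  0.064 ] [ 0.5572 -0.248   0.0645]
shaft (350, 105) [ 0.5253 -0.2576  0.0638] [ 0.5253 -0.2576  0.0645]
wheel (305, 25) [ 0.5662 -0.2056  0.0728] [ 0.566  -0.2057  0.074 ]
wheel (353, 25) [ 0.578  -0.2394  0.0732] [ 0.5778 -0.2394  0.074 ]
wheel (304, 125) [ 0.4983 -0.2275  0.073 ] [ 0.4983 -0.2276  0.074 ]
wheel (349, 126) [ 0.5096 -0.2621  0.0727] [ 0.5096 -0.262   0.074 ]
boxedge L [ 0.53646107 -0.10470841  0.035     ] [ 0.41171706 -0.14717048  0.035     ] R [ 0.60872812 -0.26738722  0.035     ] [ 0.46978025 -0.31252568  0.035     ]
[288  13  34  29 905] 0.0755 [ 0.5652 -0.2054  0.0712]
[336  14  35  30 900] 0.0751 [ 0.5766 -0.2399  0.0712]
[288 116  32  20 610] 0.0751 [ 0.4979 -0.2272  0.0716]
[333 117  33  20 611] 0.0751 [ 0.5092 -0.2618  0.0715]
knob [ 0.4882 -0.152   0.101 ] 1188
```

Request:
apply_moves([
  {"wx":0,"wy":0,"wz":0.07,"dx":0.17,"dy":-0.47,"dz":0,"fingers":52},
  {"wx":0,"wy":0,"wz":0.14,"dx":0.33,"dy":-0.95,"dz":0,"fingers":52},
  {"wx":0,"wy":0,"wz":0.14,"dx":0.33,"dy":-0.95,"dz":0,"fingers":52},
])

```text
time_s: 1.6
tcp_pos: [0.4281, -0.1645, 0.3044]
tool_rot: [[0.999, 0.039, 0.0], [0.039, -0.999, 0.009], [0.001, -0.009, -1.0]]
wrist_force: [1.1, -1.2, 0.3]
width: 0.0523
```

Request:
apply_moves([
  {"wx":0,"wy":0,"wz":0.05,"dx":0.1,"dy":-0.5,"dz":0,"fingers":52},
  {"wx":0,"wy":0,"wz":0.1,"dx":0.17,"dy":-1,"dz":0,"fingers":52},
  {"wx":0,"wy":0,"wz":0.1,"dx":0.17,"dy":-1,"dz":0,"fingers":52},
])

```text
time_s: 1.9
tcp_pos: [0.4409, -0.0611, 0.3055]
tool_rot: [[0.986, -0.168, 0.0], [-0.168, -0.986, 0.01], [-0.001, -0.01, -1.0]]
wrist_force: [0.9, -0.1, -0.0]
width: 0.0521
```

Request:
apply_moves([
  {"wx":0,"wy":0,"wz":0,"dx":0,"dy":-0.5,"dz":0,"fingers":52},
  {"wx":0,"wy":0,"wz":0,"dx":-0.05,"dy":-1,"dz":0,"fingers":52},
  {"wx":0,"wy":0,"wz":0,"dx":-0.05,"dy":-1,"dz":0,"fingers":52},
])

```text
time_s: 2.2
tcp_pos: [0.4529, 0.041, 0.3067]
tool_rot: [[0.987, -0.161, 0.001], [-0.161, -0.987, 0.012], [-0.001, -0.012, -1.0]]
wrist_force: [-0.7, -0.4, -0.1]
width: 0.0521
```

Request:
apply_moves([
  {"wx":0,"wy":0,"wz":0,"dx":0,"dy":-0.5,"dz":0,"fingers":52},
  {"wx":0,"wy":0,"wz":0,"dx":-0.05,"dy":-1,"dz":0,"fingers":52},
  {"wx":0,"wy":0,"wz":0,"dx":-0.05,"dy":-1,"dz":0,"fingers":52},
])

```text
time_s: 2.5
tcp_pos: [0.4647, 0.1429, 0.3079]
tool_rot: [[0.988, -0.155, 0.002], [-0.155, -0.988, 0.013], [-0.001, -0.013, -1.0]]
wrist_force: [0.5, -0.6, 0.3]
width: 0.0516
```

Request:
apply_moves([
  {"wx":-0.006,"wy":0,"wz":0.004,"dx":-0.05,"dy":-0.5,"dz":0,"fingers":52},
  {"wx":-0.006,"wy":0,"wz":0.004,"dx":-0.1,"dy":-0.93,"dz":0,"fingers":52},
  {"wx":-0.006,"wy":0,"wz":0.004,"dx":-0.1,"dy":-0.93,"dz":0,"fingers":52},
  {"wx":-0.006,"wy":0,"wz":0.004,"dx":-0.1,"dy":-0.93,"dz":0,"fingers":52},
])

```text
time_s: 2.9
tcp_pos: [0.47, 0.2349, 0.3088]
tool_rot: [[0.987, -0.161, -0.001], [-0.161, -0.987, -0.001], [-0.001, 0.001, -1.0]]
wrist_force: [-0.0, -0.3, -1.0]
width: 0.052
```

```bash
python3 - <<'E'
from h import *
from scipy.optimize import least_squares
v=snap('wrist','w2');print(v[3][:3,3].round(3))
X=cloud(v);hsv=cv2.cvtColor(v[0],cv2.COLOR_RGB2HSV)
c=np.array([.5565,.224]);yaw=np.radians(-9.4)
for it in range(3):
    ax=np.array([np.cos(yaw),np.sin(yaw)]);r=X[...,:2]-c;s=r@ax;t=r@[-ax[1],ax[0]]
    m=(abs(t)<.022)&(X[...,2]>.05)&(X[...,2]<.09)&(abs(s)<.13)
    blue=(hsv[...,1]>100)&(hsv[...,2]>60)
    Q=X[m&~blue&(abs(s)<.055)]
    f=lambda p:np.hypot(Q[:,1]-p[0]-p[1]*(Q[:,0]-c[0]),Q[:,2]-p[2])-.015
    p=least_squares(f,[c[1],np.tan(yaw),.059],loss='soft_l1',f_scale=.002).x
    yaw=np.arctan(p[1]);c[1]=p[0]
print(p.round(4),np.degrees(yaw),np.percentile(s[m&blue],[1,99]).round(4),np.percentile(s[m&~blue],[.5,99]).round(4))
print('centre from cap edges',[(c+e*ax).round(4) for e in(np.percentile(s[m&blue],1)-.062,np.percentile(s[m&blue],99)-.082,np.percentile(s[m&~blue],.5)+.076)])
st=ctrl.get_state();print(st['tcp_pos'],st['tool_rot'])
E
```

```text
[0.55  0.222 0.378]
[ 0.2249 -0.1646  0.0586] -9.346303524288121 [0.0609 0.0794] [-0.0741  0.0733]
centre from cap edges [array([0.5554, 0.2251]), array([0.5539, 0.2253]), array([0.5584, 0.2246])]
[0.46992168 0.23429411 0.30881166] [[ 9.86720380e-01 -1.62425349e-01 -9.47584733e-04]
 [-1.62425898e-01 -9.86720600e-01 -5.33953776e-04]
 [-8.48273748e-04  6.80775374e-04 -9.99999408e-01]]
```

View pics/w2.png

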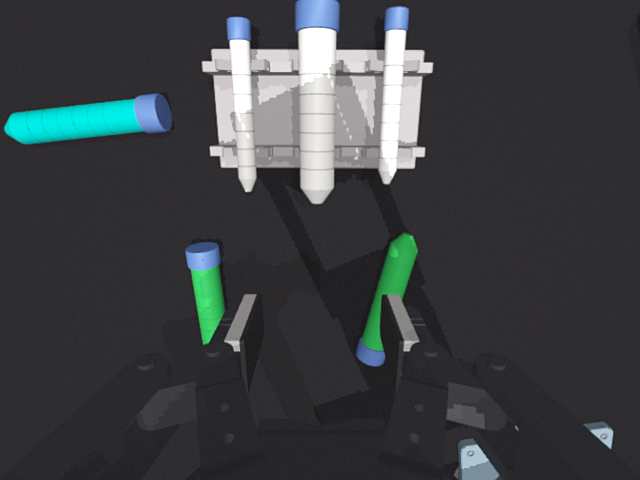

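The wrist view shows the thick pale tube at (317,110) in the middle notch with its cap at (317,15). Its centre fits to (0.556, 0.225, 0.0586) with yaw -9.3°, which agrees with both fixed cameras.

Request:
apply_moves([
  {"wx":0,"wy":0,"wz":0,"dx":0.45,"dy":-0.02,"dz":0.2,"fingers":52},
  {"wx":0,"wy":0,"wz":0,"dx":0.865,"dy":-0.045,"dz":0.5,"fingers":52},
  {"wx":0,"wy":0,"wz":0,"dx":0.865,"dy":-0.045,"dz":0.9,"fingers":52},
  {"wx":0,"wy":0,"wz":0,"dx":0.865,"dy":-0.045,"dz":0.9,"fingers":52},
  {"wx":0,"wy":0,"wz":0,"dx":0.865,"dy":-0.045,"dz":0.9,"fingers":52},
])

```text
time_s: 3.45
tcp_pos: [0.5558, 0.2225, 0.2185]
tool_rot: [[0.986, -0.164, -0.003], [-0.164, -0.986, -0.001], [-0.003, 0.002, -1.0]]
wrist_force: [0.2, -0.4, -0.0]
width: 0.0519
```

```bash
cat > go.py <<'E'
import sys
from h import *
# usage: go.py x y z yawdeg : shift in tool axes (shares) and turn shares
x,y,z,yaw=map(float,sys.argv[1:5]);s=ctrl.get_state();R=np.array(s['tool_rot']);p=np.array(s['tcp_pos'])
from scipy.spatial.transform import Rotation as Ro
print('d',(R.T@(np.array([x,y,z])-p)/.1).round(3),'w',(np.degrees(Ro.from_matrix(R.T@yawrot(yaw)).as_rotvec())/120).round(4),'t',s['time_s'],'tcp',p.round(4),'F',np.round(s['wrist_force'],1),'W',s['width'])
E
python3 go.py .556 .2248 .110 -9.35
```

```text
d [ 1.000e-03 -2.500e-02  1.085e+00] w [ 0.0009  0.0015 -0.0009] t 3.45 tcp [0.5558 0.2225 0.2185] F [ 0.2 -0.4 -0. ] W 0.051890079846653205
```

Request:
apply_moves([
  {"wx":0,"wy":0,"wz":0,"dx":0,"dy":-0.025,"dz":0.3,"fingers":52},
  {"wx":0,"wy":0.0015,"wz":0,"dx":0,"dy":-0.025,"dz":0.6,"fingers":52},
  {"wx":0,"wy":0.0015,"wz":0,"dx":0,"dy":-0.025,"dz":0.8,"fingers":52},
  {"wx":0,"wy":0.0015,"wz":0,"dx":0,"dy":-0.025,"dz":1,"fingers":52},
  {"wx":0,"wy":0.0015,"wz":0,"dx":0,"dy":-0.025,"dz":1,"fingers":52},
  {"wx":0,"wy":0.0015,"wz":0,"dx":0,"dy":-0.025,"dz":1,"fingers":52},
])

```text
time_s: 4.05
tcp_pos: [0.5568, 0.2247, 0.1209]
tool_rot: [[0.986, -0.164, 0.003], [-0.164, -0.986, -0.001], [0.003, 0.001, -1.0]]
wrist_force: [-0.3, -0.3, 0.0]
width: 0.0523
```

```bash
python3 go.py .556 .2248 .111 -9.35
```

```text
d [-0.008  0.     0.099] w [ 0.0005 -0.0013 -0.0008] t 4.05 tcp [0.5568 0.2247 0.1209] F [-0.3 -0.3  0. ] W 0.05225828511298903
```

Request:
apply_moves([
  {"wx":0,"wy":0,"wz":0,"dx":-0.01,"dy":0,"dz":0.1,"fingers":52},
  {"wx":0,"wy":0,"wz":0,"dx":-0.01,"dy":0,"dz":0.1,"fingers":36},
  {"wx":0,"wy":0,"wz":0,"dx":-0.01,"dy":0,"dz":0.1,"fingers":24},
  {"wx":0,"wy":0,"wz":0,"dx":-0.01,"dy":0,"dz":0.1,"fingers":20},
  {"wx":0,"wy":0,"wz":0,"dx":-0.01,"dy":0,"dz":0.1,"fingers":20},
  {"wx":0,"wy":0,"wz":0,"dx":-0.01,"dy":0,"dz":0.1,"fingers":20},
  {"wx":0,"wy":0,"wz":0,"dx":-0.01,"dy":0,"dz":0.1,"fingers":20},
  {"wx":0,"wy":0,"wz":0,"dx":-0.01,"dy":0,"dz":0.1,"fingers":20},
], force=40)

```text
time_s: 4.85
tcp_pos: [0.5561, 0.225, 0.1118]
tool_rot: [[0.986, -0.164, 0.003], [-0.164, -0.986, -0.001], [0.004, 0.001, -1.0]]
wrist_force: [-2.3, 0.0, 6.0]
width: 0.0287
```

Request:
apply_moves([
  {"wx":0,"wy":0,"wz":0,"dx":0,"dy":0,"dz":-0.1,"fingers":20},
  {"wx":0,"wy":0,"wz":0,"dx":0,"dy":0,"dz":-0.3,"fingers":20},
  {"wx":0,"wy":0,"wz":0,"dx":0,"dy":0,"dz":-0.6,"fingers":20},
  {"wx":0,"wy":0,"wz":0,"dx":0,"dy":0,"dz":-0.9,"fingers":20},
  {"wx":0,"wy":0,"wz":0,"dx":0,"dy":0,"dz":-0.9,"fingers":20},
])

```text
time_s: 5.35
tcp_pos: [0.5582, 0.2256, 0.207]
tool_rot: [[0.986, -0.164, 0.012], [-0.164, -0.986, 0.001], [0.012, -0.003, -1.0]]
wrist_force: [0.8, 0.4, -1.1]
width: 0.029
```

```bash
python3 go.py .556 .2248 .26 -9.35; python3 -c "
from h import *
v=snap('wrist','w3')"
```

```text
d [-0.014  0.01  -0.531] w [-0.0012 -0.0058 -0.0007] t 5.35 tcp [0.5582 0.2256 0.207 ] F [ 0.8  0.4 -1.1] W 0.029039883722018944
```

View pics/w3.png

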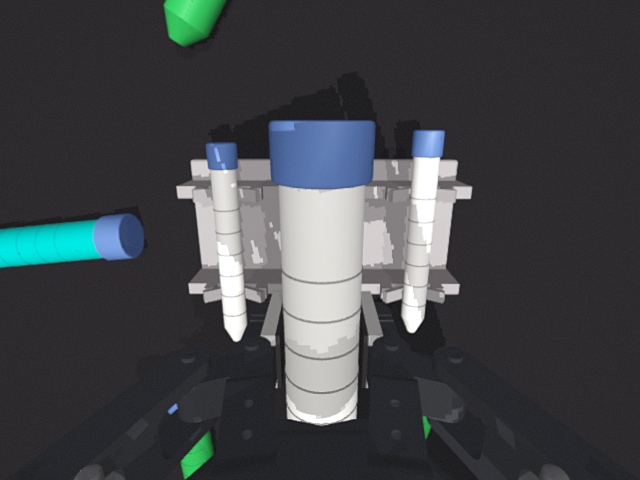

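The tube is held along the fingers' axis, cap edge near (322,185), and both thin tubes are still in the cradle. Next I measure its pose in the tool frame.

```bash
cat > tube.py <<'E'
import sys
from h import *
from scipy.optimize import least_squares
v=load(sys.argv[1]);c=v[2];H=np.array(c['hand_eye']);X=cloud((v[0],v[1],c,H));hsv=cv2.cvtColor(v[0],cv2.COLOR_RGB2HSV)
blue=(hsv[...,1]>100)&(hsv[...,2]>50)
m=(abs(X[...,1])<.022)&(X[...,2]>.03)&(X[...,2]<.07)&(X[...,0]>-.02)&(X[...,0]<.12)
Q=X[m&~blue&(X[...,0]<.055)&(X[...,0]>.015)]
f=lambda p:np.hypot(Q[:,1]-p[0]-p[1]*Q[:,0],(Q[:,2]-p[2]-p[3]*Q[:,0]))-.015
p=least_squares(f,[0,0,.05,0],loss='soft_l1',f_scale=.001).x
print('y0,slope,z0,slope',p.round(4),'cap x',np.percentile(X[m&blue][:,0],[1,99]).round(4),len(Q))
E
python3 tube.py w3
```

```text
y0,slope,z0,slope [-0.0001 -0.0016  0.0534  0.0045] cap x [0.0617 0.0807] 8977
```

Request:
apply_moves([
  {"wx":0,"wy":-0.005,"wz":0,"dx":0.05,"dy":0.3,"dz":-0.3,"fingers":20},
  {"wx":0,"wy":-0.005,"wz":0,"dx":0.1,"dy":0.65,"dz":-0.55,"fingers":20},
  {"wx":0,"wy":-0.005,"wz":0,"dx":0.1,"dy":1,"dz":-0.55,"fingers":20},
])

```text
time_s: 5.7
tcp_pos: [0.5515, 0.1242, 0.262]
tool_rot: [[0.987, -0.163, 0.004], [-0.163, -0.987, 0.001], [0.003, -0.002, -1.0]]
wrist_force: [-0.3, 0.2, 0.0]
width: 0.0288
```

Request:
apply_moves([
  {"wx":0,"wy":0,"wz":-0.06,"dx":0.05,"dy":0.4,"dz":0,"fingers":20},
  {"wx":0,"wy":0,"wz":-0.12,"dx":0.1,"dy":0.8,"dz":0,"fingers":20},
  {"wx":0,"wy":0,"wz":-0.12,"dx":0.1,"dy":1,"dz":0,"fingers":20},
])

```text
time_s: 6.0
tcp_pos: [0.5445, 0.021, 0.2606]
tool_rot: [[0.996, 0.089, 0.002], [0.089, -0.996, 0.001], [0.002, -0.0, -1.0]]
wrist_force: [0.8, 0.6, -0.8]
width: 0.0287
```

```bash
python3 go.py .5375 -.2338 .235 18
```

```text
d [-0.298  2.532  0.255] w [-1.000e-04 -8.000e-04 -1.072e-01] t 6.0 tcp [0.5445 0.021  0.2606] F [ 0.8  0.6 -0.8] W 0.02865005916521037
```

Request:
apply_moves([
  {"wx":0,"wy":0,"wz":-0.06,"dx":-0.06,"dy":0.5,"dz":0,"fingers":20},
  {"wx":0,"wy":0,"wz":-0.107,"dx":-0.12,"dy":1,"dz":0,"fingers":20},
  {"wx":0,"wy":0,"wz":-0.107,"dx":-0.12,"dy":1,"dz":0,"fingers":20},
  {"wx":0,"wy":0,"wz":-0.107,"dx":-0.12,"dy":1,"dz":0,"fingers":20},
])

```text
time_s: 6.4
tcp_pos: [0.5408, -0.081, 0.2592]
tool_rot: [[0.953, 0.304, -0.001], [0.304, -0.953, 0.002], [-0.0, -0.002, -1.0]]
wrist_force: [-0.4, 1.0, -1.3]
width: 0.0287
```

```bash
python3 go.py .5375 -.2338 .235 18
```

```text
d [-0.496  1.446  0.24 ] w [-0.0009  0.0001 -0.0023] t 6.4 tcp [ 0.5408 -0.081   0.2592] F [-0.4  1.  -1.3] W 0.028714771429457546
```

Request:
apply_moves([
  {"wx":0,"wy":0,"wz":0,"dx":-0.15,"dy":0.5,"dz":0,"fingers":20},
  {"wx":0,"wy":0,"wz":0,"dx":-0.3,"dy":0.95,"dz":0,"fingers":20},
])

```text
time_s: 6.6
tcp_pos: [0.5413, -0.1777, 0.2583]
tool_rot: [[0.951, 0.308, -0.002], [0.308, -0.951, 0.003], [-0.001, -0.004, -1.0]]
wrist_force: [1.1, -1.3, -1.2]
width: 0.0287
```

Request:
apply_moves([
  {"wx":0,"wy":0,"wz":-0.002,"dx":-0.2,"dy":0.5,"dz":0.2,"fingers":20},
  {"wx":0,"wy":0,"wz":-0.002,"dx":-0.2,"dy":0.5,"dz":0.2,"fingers":20},
  {"wx":0,"wy":0,"wz":-0.002,"dx":-0.2,"dy":0.5,"dz":0.2,"fingers":20},
])

```text
time_s: 6.9
tcp_pos: [0.5371, -0.2308, 0.2364]
tool_rot: [[0.951, 0.31, -0.005], [0.31, -0.951, 0.006], [-0.003, -0.007, -1.0]]
wrist_force: [0.5, 0.4, -1.6]
width: 0.0287
```

```bash
python3 go.py .5375 -.2338 .235 18;  python3 -c "
from h import *
v=snap('wrist','w4')"; python3 tube.py w4
```

```text
d [-0.006  0.03   0.014] w [-0.0033  0.0012  0.0006] t 6.9 tcp [ 0.5371 -0.2308  0.2364] F [ 0.5  0.4 -1.6] W 0.028704124655829055
y0,slope,z0,slope [-0.     -0.0018  0.0534  0.0048] cap x [0.0618 0.0808] 8986
```

View pics/w4.png

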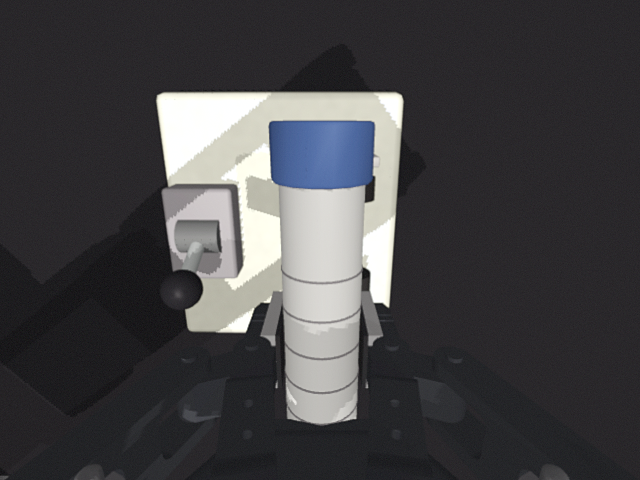

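The tube is over the mixer; the box corners sit at about (158,95), (403,95) and (187,332), the knob at (182,289). Now a check of the box centre and knob from this second wrist position.

```bash
python3 - <<'E'
from h import *
from scipy.optimize import least_squares
v=load('w4')
A,B,C=[onz(v,*u,.035) for u in((158,94),(403,94),(187,332))]
R=onz(v,390,300,.035)
for p in(A,B,C,R):print(p.round(4))
M=(B+C)/2;print('centre',M.round(4),'yaw', np.degrees(np.arctan2(*(A-C)[1::-1])),np.degrees(np.arctan2(*(B-R)[1::-1])),np.degrees(np.arctan2((B-A)[0],-(B-A)[1])),np.linalg.norm(A-C),np.linalg.norm(A-B))
a=np.radians(18);print('seat',M[:2]+(-.035)*np.array([-np.sin(a),np.cos(a)]))
X=cloud(v);m=(X[...,2]>.085)&(X[...,2]<.13)&(np.arange(640)<210)&(np.arange(480)[:,None]<315)&(v[0].max(-1)<80);Q=X[m]
print('knob',least_squares(lambda p:np.linalg.norm(Q-p,axis=1)-.013,Q.mean(0)-[0,0,.01],loss='soft_l1',f_scale=.002).x.round(4),len(Q))
E
```

```text
[ 0.594  -0.0883  0.035 ]
[ 0.648  -0.2538  0.035 ]
[ 0.4071 -0.1468  0.035 ]
[ 0.4932 -0.3053  0.035 ]
centre [ 0.5276 -0.2003  0.035 ] yaw 17.36203076052208 18.41528853374472 18.082637822199782 0.19584048092791126 0.17400359270263593
seat [ 0.53838242 -0.23355644]
knob [ 0.4883 -0.152   0.1011] 1320
```

```bash
python3 - <<'E'
from h import *
for n,us in(('w2',(range(215,265),range(375,425))),('w4',(range(255,283),range(362,385)))):
    v=load(n);c=v[2];X=cloud((v[0],v[1],c,np.array(c['hand_eye'])))
    for cols in us:
        Q=X[285:410,cols[0]:cols[-1]].reshape(-1,3);Q=Q[(Q[:,2]<.1)&(Q[:,2]>.03)]
        t=Q[Q[:,2]>np.percentile(Q[:,2],97)-.003]
        print(n,len(Q),'zmax',np.percentile(Q[:,2],[90,97,99,100]).round(4),'tip y',t[:,1].min().round(4),t[:,1].max().round(4))
E
```

```text
w2 2656 zmax [0.0615 0.0659 0.068  0.0706] tip y -0.0377 -0.0258
w2 2573 zmax [0.0617 0.0659 0.068  0.0707] tip y 0.0257 0.0376
w4 1559 zmax [0.0613 0.0653 0.0676 0.0694] tip y -0.0275 -0.0169
w4 1379 zmax [0.0613 0.0655 0.0673 0.0692] tip y 0.0168 0.0262
```

Request:
apply_moves([
  {"wx":-0.003,"wy":0.001,"wz":0,"dx":0,"dy":0.03,"dz":0.2,"fingers":20},
  {"wx":-0.003,"wy":0.001,"wz":0,"dx":0,"dy":0.03,"dz":0.45,"fingers":20},
  {"wx":-0.003,"wy":0.001,"wz":0,"dx":0,"dy":0.03,"dz":0.7,"fingers":20},
  {"wx":-0.003,"wy":0.001,"wz":0,"dx":0,"dy":0.03,"dz":0.85,"fingers":20},
  {"wx":-0.003,"wy":0.001,"wz":0,"dx":0,"dy":0.03,"dz":0.85,"fingers":20},
  {"wx":-0.003,"wy":0.001,"wz":0,"dx":0,"dy":0.03,"dz":0.85,"fingers":20},
])

```text
time_s: 7.55
tcp_pos: [0.5388, -0.2304, 0.1529]
tool_rot: [[0.95, 0.313, 0.001], [0.313, -0.95, 0.0], [0.001, -0.0, -1.0]]
wrist_force: [-0.5, -0.3, -0.6]
width: 0.0286
```

```bash
python3 go.py .538 -.2337 .1354 18
```

```text
d [-0.018  0.029  0.175] w [-0.0001 -0.0004  0.0022] t 7.55 tcp [ 0.5388 -0.2304  0.1529] F [-0.5 -0.3 -0.6] W 0.028626700805505383
```

Request:
apply_moves([
  {"wx":0,"wy":0,"wz":0.002,"dx":-0.018,"dy":0.03,"dz":0.05,"fingers":20},
  {"wx":0,"wy":0,"wz":0.002,"dx":-0.018,"dy":0.03,"dz":0.1,"fingers":20},
  {"wx":0,"wy":0,"wz":0.002,"dx":-0.018,"dy":0.03,"dz":0.12,"fingers":20},
  {"wx":0,"wy":0,"wz":0.002,"dx":-0.018,"dy":0.03,"dz":0.12,"fingers":20},
])

```text
time_s: 7.95
tcp_pos: [0.5378, -0.2338, 0.1407]
tool_rot: [[0.951, 0.309, 0.0], [0.309, -0.951, 0.001], [0.001, -0.001, -1.0]]
wrist_force: [-0.3, 0.1, -2.0]
width: 0.0286
```

```bash
python3 go.py .538 -.2337 .1354 18
```

```text
d [ 0.002 -0.     0.053] w [-0.0003 -0.0003  0.0001] t 7.95 tcp [ 0.5378 -0.2338  0.1407] F [-0.3  0.1 -2. ] W 0.02864412314822514
```

Request:
apply_moves([
  {"wx":0,"wy":0,"wz":0,"dx":0,"dy":0,"dz":0.02,"fingers":20},
  {"wx":0,"wy":0,"wz":0,"dx":0,"dy":0,"dz":0.03,"fingers":20},
  {"wx":0,"wy":0,"wz":0,"dx":0,"dy":0,"dz":0.03,"fingers":20},
])

```text
time_s: 8.25
tcp_pos: [0.5377, -0.2338, 0.1375]
tool_rot: [[0.951, 0.309, 0.0], [0.309, -0.951, 0.001], [0.0, -0.001, -1.0]]
wrist_force: [-0.3, -0.0, -1.6]
width: 0.0288
```

Request:
apply_moves([
  {"wx":0,"wy":0,"wz":0,"dx":0,"dy":0,"dz":0.01,"fingers":20},
  {"wx":0,"wy":0,"wz":0,"dx":0,"dy":0,"dz":0.01,"fingers":20},
])

```text
time_s: 8.45
tcp_pos: [0.5378, -0.2339, 0.1368]
tool_rot: [[0.951, 0.309, 0.0], [0.309, -0.951, 0.001], [0.001, -0.0, -1.0]]
wrist_force: [0.4, -0.1, 0.4]
width: 0.029
```

Request:
apply_moves([
  {"wx":0,"wy":0,"wz":0,"dx":0,"dy":0,"dz":0.01,"fingers":20},
  {"wx":0,"wy":0,"wz":0,"dx":0,"dy":0,"dz":0.01,"fingers":20},
])

```text
time_s: 8.65
tcp_pos: [0.5379, -0.2339, 0.1368]
tool_rot: [[0.951, 0.309, 0.001], [0.309, -0.951, 0.0], [0.001, -0.0, -1.0]]
wrist_force: [-3.2, 1.3, 6.7]
width: 0.0289
```

Request:
apply_moves([
  {"wx":0,"wy":0,"wz":0,"dx":0,"dy":0,"dz":0,"fingers":30},
  {"wx":0,"wy":0,"wz":0,"dx":0,"dy":0,"dz":0,"fingers":31},
  {"wx":0,"wy":0,"wz":0,"dx":0,"dy":0,"dz":0,"fingers":33},
  {"wx":0,"wy":0,"wz":0,"dx":0,"dy":0,"dz":0,"fingers":35},
  {"wx":0,"wy":0,"wz":0,"dx":0,"dy":0,"dz":0,"fingers":38},
  {"wx":0,"wy":0,"wz":0,"dx":0,"dy":0,"dz":0,"fingers":42},
  {"wx":0,"wy":0,"wz":0,"dx":0,"dy":0,"dz":0,"fingers":46},
  {"wx":0,"wy":0,"wz":0,"dx":0,"dy":0,"dz":0,"fingers":46},
])

```text
time_s: 9.45
tcp_pos: [0.5378, -0.234, 0.1367]
tool_rot: [[0.951, 0.309, 0.001], [0.309, -0.951, 0.0], [0.001, -0.0, -1.0]]
wrist_force: [0.4, 0.3, -0.4]
width: 0.0456
```

```bash
python3 -c "
from h import *
v=snap('wrist','w5')"; python3 tube.py w5
```

```text
y0,slope,z0,slope [-0.0001 -0.0009  0.0557  0.0022] cap x [0.0617 0.0805] 9954
```

Request:
apply_moves([
  {"wx":0,"wy":0,"wz":0,"dx":0,"dy":0,"dz":-0.2,"fingers":46},
  {"wx":0,"wy":0,"wz":0,"dx":0,"dy":0,"dz":-0.5,"fingers":46},
  {"wx":0,"wy":0,"wz":0,"dx":0,"dy":0,"dz":-0.95,"fingers":46},
  {"wx":0,"wy":0,"wz":0,"dx":0,"dy":0,"dz":-0.95,"fingers":46},
  {"wx":0,"wy":0,"wz":0,"dx":0,"dy":0,"dz":-0.95,"fingers":20},
])

```text
time_s: 10.0
tcp_pos: [0.5383, -0.2343, 0.2333]
tool_rot: [[0.951, 0.309, 0.004], [0.309, -0.951, -0.002], [0.003, 0.003, -1.0]]
wrist_force: [0.3, 0.2, -0.3]
width: 0.0329
```

```bash
python3 go.py .472 -.157 .235 18; python3 -c "
from h import *
v=snap('wrist','w6')"
```

```text
d [-0.392 -0.94  -0.021] w [ 0.0013 -0.0014  0.0001] t 10.0 tcp [ 0.5383 -0.2343  0.2333] F [ 0.3  0.2 -0.3] W 0.03291981625821456
```

View pics/w6.png

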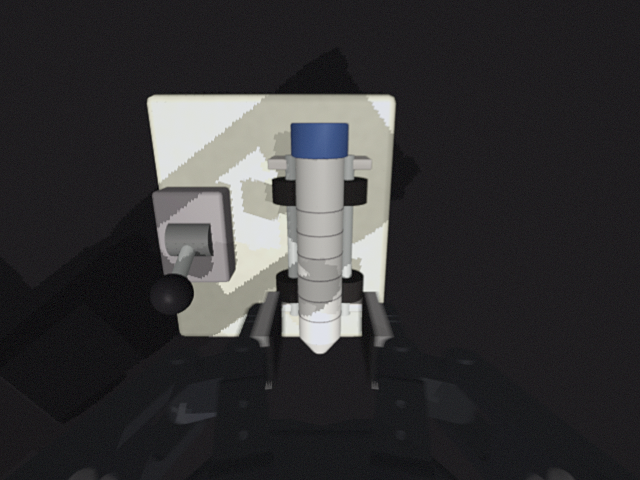

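The tube lies in the groove across all four wheels, centred between the wheel pairs (cap at (320,140), tip at (320,350)). The knob is at (172,294). Next I close the fingers and go behind the lever.

Request:
apply_moves([
  {"wx":0,"wy":0,"wz":0,"dx":-0.3,"dy":-0.45,"dz":-0.05,"fingers":0},
  {"wx":0,"wy":-0.001,"wz":0,"dx":-0.62,"dy":-0.94,"dz":-0.05,"fingers":0},
  {"wx":0,"wy":-0.001,"wz":0,"dx":-0.62,"dy":-0.94,"dz":-0.05,"fingers":0},
  {"wx":0,"wy":-0.001,"wz":0,"dx":-0.62,"dy":-0.94,"dz":-0.05,"fingers":0},
])

```text
time_s: 10.45
tcp_pos: [0.4477, -0.1619, 0.2356]
tool_rot: [[0.951, 0.31, -0.004], [0.31, -0.951, 0.001], [-0.003, -0.002, -1.0]]
wrist_force: [0.2, -0.5, 1.0]
width: -0.0
```

```bash
python3 go.py .450 -.1644 .158 18
```

```text
d [0.017 0.033 0.776] w [-0.0011  0.0015  0.0005] t 10.45 tcp [ 0.4477 -0.1619  0.2356] F [ 0.2 -0.5  1. ] W -2.3650899033018535e-05
```

Request:
apply_moves([
  {"wx":0,"wy":0,"wz":0,"dx":0,"dy":0.03,"dz":0.3,"fingers":0},
  {"wx":0,"wy":0,"wz":0,"dx":0,"dy":0.03,"dz":0.6,"fingers":0},
  {"wx":0,"wy":0,"wz":0,"dx":0,"dy":0.03,"dz":0.77,"fingers":0},
  {"wx":0,"wy":0,"wz":0,"dx":0,"dy":0.03,"dz":0.77,"fingers":0},
  {"wx":0,"wy":0,"wz":0,"dx":0,"dy":0.03,"dz":0.77,"fingers":0},
])

```text
time_s: 10.95
tcp_pos: [0.4491, -0.1655, 0.1583]
tool_rot: [[0.951, 0.31, -0.004], [0.31, -0.951, 0.001], [-0.003, -0.003, -1.0]]
wrist_force: [-0.7, 0.4, -0.3]
width: 0.0
```

```bash
python3 go.py .508 -.1452 .158 18
```

```text
d [ 0.623 -0.01   0.001] w [-0.0012  0.0016  0.0003] t 10.95 tcp [ 0.4491 -0.1655  0.1583] F [-0.7  0.4 -0.3] W 1.3265288503484612e-05
```

Request:
apply_moves([
  {"wx":0,"wy":0,"wz":0,"dx":0.1,"dy":-0.01,"dz":0,"fingers":0},
  {"wx":0,"wy":0,"wz":0,"dx":0.2,"dy":-0.01,"dz":0,"fingers":0},
  {"wx":0,"wy":0,"wz":0,"dx":0.3,"dy":-0.01,"dz":0,"fingers":0},
  {"wx":0,"wy":0,"wz":0,"dx":0.4,"dy":-0.01,"dz":0,"fingers":0},
  {"wx":0,"wy":0,"wz":0,"dx":0.48,"dy":-0.01,"dz":0,"fingers":0},
  {"wx":0,"wy":0,"wz":0,"dx":0.54,"dy":-0.01,"dz":0,"fingers":0},
  {"wx":0,"wy":0,"wz":0,"dx":0.57,"dy":-0.01,"dz":0,"fingers":0},
  {"wx":0,"wy":0,"wz":0,"dx":0.57,"dy":-0.01,"dz":0,"fingers":0},
])

```text
time_s: 11.75
tcp_pos: [0.5035, -0.1466, 0.158]
tool_rot: [[0.951, 0.31, -0.004], [0.31, -0.951, 0.002], [-0.003, -0.003, -1.0]]
wrist_force: [-0.1, -0.9, 0.1]
width: -0.0002
```

Request:
apply_moves([
  {"wx":0,"wy":0,"wz":0,"dx":0.02,"dy":0,"dz":0,"fingers":0},
  {"wx":0,"wy":0,"wz":0,"dx":0.04,"dy":0,"dz":0,"fingers":0},
  {"wx":0,"wy":0,"wz":0,"dx":0.04,"dy":0,"dz":0,"fingers":0},
])

```text
time_s: 12.05
tcp_pos: [0.5071, -0.1453, 0.1578]
tool_rot: [[0.951, 0.31, -0.004], [0.31, -0.951, 0.002], [-0.003, -0.003, -1.0]]
wrist_force: [-0.3, -0.3, -1.1]
width: 0.0002
```

Request:
apply_moves([
  {"wx":0,"wy":0,"wz":0,"dx":0.02,"dy":0,"dz":0,"fingers":0},
  {"wx":0,"wy":0,"wz":0,"dx":0.03,"dy":0,"dz":0,"fingers":0},
  {"wx":0,"wy":0,"wz":0,"dx":0.03,"dy":0,"dz":0,"fingers":0},
])

```text
time_s: 12.35
tcp_pos: [0.5094, -0.1444, 0.1575]
tool_rot: [[0.951, 0.31, -0.006], [0.31, -0.951, 0.002], [-0.005, -0.004, -1.0]]
wrist_force: [-3.6, -2.0, -0.5]
width: -0.0001
```

```bash
cat > knob.py <<'E'
from h import *
import sys
from scipy.optimize import least_squares
for n in('scene','side'):
    v=snap(n,n+sys.argv[1]);X=cloud(v)
    m=(X[...,2]>.09)&(X[...,2]<.125)&(X[...,1]<-.08)&(X[...,1]>-.17)&(X[...,0]>.46)&(X[...,0]<.56)&(v[0].max(-1)<90)
    if m.sum()>10: print(n,m.sum(),np.median(X[m],0).round(4))
E
python3 knob.py 7
```

```text
scene 136 [ 0.5311 -0.1347  0.109 ]
side 118 [ 0.5237 -0.1323  0.1076]
```

Request:
apply_moves([
  {"wx":0,"wy":0,"wz":0,"dx":0.02,"dy":0,"dz":0,"fingers":0},
  {"wx":0,"wy":0,"wz":0,"dx":0.03,"dy":0,"dz":0,"fingers":0},
  {"wx":0,"wy":0,"wz":0,"dx":0.03,"dy":0,"dz":0,"fingers":0},
])

```text
time_s: 12.75
tcp_pos: [0.51, -0.1441, 0.1574]
tool_rot: [[0.951, 0.311, -0.011], [0.311, -0.951, 0.001], [-0.01, -0.004, -1.0]]
wrist_force: [-12.8, -6.3, 4.2]
width: -0.0002
```

The force jumped to 14 N with almost no motion, so the lever is on its end stop. Backing off and rising to look.

Request:
apply_moves([
  {"wx":0,"wy":0,"wz":0,"dx":-0.2,"dy":0,"dz":0,"fingers":0},
  {"wx":0,"wy":0,"wz":0,"dx":-0.5,"dy":0,"dz":0,"fingers":0},
  {"wx":0,"wy":0,"wz":0,"dx":-0.7,"dy":0,"dz":-0.4,"fingers":0},
  {"wx":0,"wy":0,"wz":0,"dx":-0.9,"dy":0.2,"dz":-0.9,"fingers":0},
  {"wx":0,"wy":0,"wz":0,"dx":-0.9,"dy":0.3,"dz":-1,"fingers":0},
  {"wx":0,"wy":0,"wz":0,"dx":-0.9,"dy":0.3,"dz":-1,"fingers":0},
])

```text
time_s: 13.35
tcp_pos: [0.4369, -0.2032, 0.2619]
tool_rot: [[0.951, 0.309, -0.003], [0.309, -0.951, -0.004], [-0.004, 0.003, -1.0]]
wrist_force: [1.1, 0.2, -0.4]
width: -0.0003
```

```bash
python3 - <<'E'
from h import *
from scipy.optimize import least_squares
v=snap('wrist','w8');X=cloud(v)
m=(X[...,2]>.085)&(X[...,2]<.125)&(X[...,1]>-.18)&(X[...,1]<-.08)&(X[...,0]>.45)&(v[0].max(-1)<80);Q=X[m]
k=least_squares(lambda p:np.linalg.norm(Q-p,axis=1)-.013,np.median(Q,0)-[0,0,.01],loss='soft_l1',f_scale=.002).x
print('knob',k.round(4),len(Q),'local x vs off knob',(k-[.4883,-.152,.101])@[.951,.309,0])
v=snap('scene','s8')
a=cv2.resize(v[0][150:330,190:450],None,fx=3,fy=3)[:,:,::-1];cv2.imwrite('pics/s8c.png',a)
s=ctrl.get_state();print(s['tcp_pos'],s['wrist_force'])
E
```

```text
knob [ 0.5319 -0.1378  0.1001] 1594 local x vs off knob 0.04587403443310809
[ 0.43515913 -0.20051455  0.25810449] [ 0.94041532 -0.31728238 -0.5618541 ]
```

View pics/w8.png

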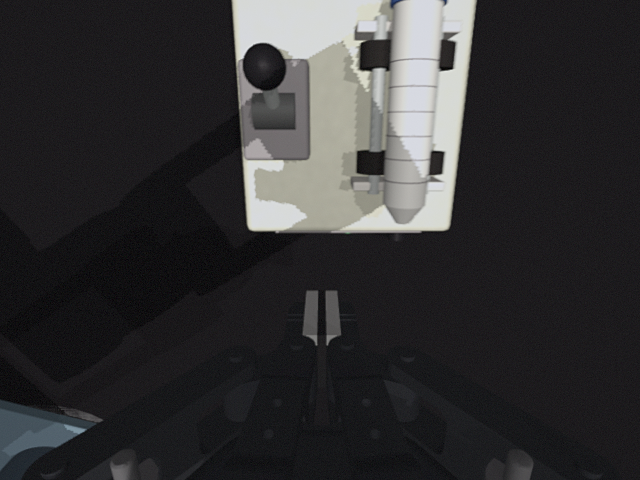

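View pics/s8c.png

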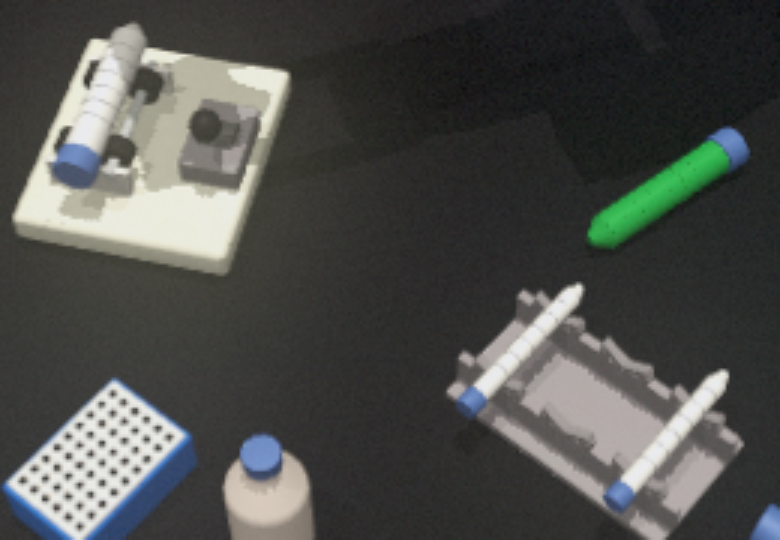

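The lever now leans to the mixer's +x. The knob measures (0.532, -0.138, 0.100), against (0.532, -0.138, 0.101) predicted for fully on. The tube lies in the groove, the thin tubes, tip box and bottle are in place, and the arm touches nothing. Handing in.

```bash
python3 -c "
from h import *
print(ctrl.get_state()['time_s']);print(ticket.sign_off())"
```

```text
13.45
the job is handed in; nothing more can be done
None
```

The thick tube is in the mixer's groove, midway along the rollers, and the mixer lever is pushed fully on. I handed the job in at 13.45 s of the 54 s allowed; the sign-off gives no verdict.

- **Tube:** I gripped the pale thick tube in the middle notch within about 1 mm of its centre and lowered it until it touched at about 7 N. It settled about 2 mm when I let go. Afterwards its axis measured 81 mm above the bench (82 mm expected), and it lay across all four wheels.
- **Lever:** I pushed it with closed fingers onto its end stop, where the force rose to 14 N. The knob then measured within 1 mm of its predicted fully-on place.
- **Everything else:** In the last pictures the thin tubes, tip box and bottle were where they started, and the arm was clear with about 1 N on the wrist.

**Checks that disagreed:**
- First contact on lowering came about 1.4 mm higher than planned. The fingertips may have brushed the roller shafts, which would explain the small settling.
- Fixed-camera readings taken while the fingers partly hid the knob showed only about 39 mm of its 48 mm travel. The clear wrist view showed about 46 mm; the knob's starting position measured about 2 mm short of fully off, which accounts for the rest.

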